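Weigh a soil tin on a two-pan balance with loose weights and a sliding poise

TASK

Weigh the closed soil tin: set suitable weights from the wooden block gently upright on the empty pan of the balance, then slide the poise along the front bar until the beam rests level, the pointer on the middle stroke. The beam's bearings are delicate: never let the weights side go down onto its stop, whether by too much weight or by pushing, so feel with a light press on the empty pan how much is missing before you load it. Leave the tin on its pan, do not shove the balance along the bench, and leave the other things alone.

Things in the scene. Friction and masses are not known exactly. Their poses are not given: they have to be found in the camera images.
- balance: grey base (118 x 270 mm) of a top-pan balance, 1.5 kg, loose on rubber feet, so a sideways push of about 9 N or more shoves it; origin under its centre on the bench; axes: x to its rear, y along the beam towards the pan with the tin, z up. A beam turns on a pin 62 mm above the bench. A white scale plate, 62 mm wide, with the pointer before it stands at the centre and reaches 168 mm above the bench
- beam (a joint): tilt of the beam, rad: 0 level, -0.16 the stop with the tin side down (the start), +0.16 the stop with the weights side down, which it must not reach (keep below +0.13). Between the stops it floats and settles in about 1.5 s; 0.01 rad of tilt then stands for 2.5 g of difference (negative: tin side too heavy)
- weight_pan_floor (a point): centre of the floor of the empty round steel pan for the weights, 110 mm from the pin on the balance's -y side; floor diameter 94 mm, rim 5 mm high; 99 mm above the bench when level; stays horizontal, sinks 1.1 mm per +0.01 rad of the beam. Where on it a thing stands or presses makes no difference; a downward press of 0.098 N counts as 10 g
- tin_pan_floor (a point): centre of the floor of the equal pan under the tin, 110 mm from the pin on the +y side
- poise (a joint): position of the sliding poise on the front bar, m: 0 at its end on the tin side, growing towards the weights side (the balance's -y) up to 0.130; starts between 0 and 0.025. The bar is fixed to the beam, 92 mm before the pin. Each mm adds 0.92 g on the weights side; at 0 with empty pans the beam is level. About 0.7 N of friction; stays where it is left
- poise_knob (a point): middle of the round upright knob (diameter 16 mm, 26 mm tall, half of it above this point) on the poise, a steel block 34 x 24 x 34 mm whose top lies 15 mm below this point; axes as the balance's when level, 94 mm above the bench then; moves up and down with the beam
- tin_centre (a point): centre of the closed round aluminium soil tin, diameter 74 mm, 45 mm tall, on the tin pan; weighs somewhere between 150 and 400 g
- weight_block: wooden block 56 x 170 x 20 mm, fixed, origin under its centre; three round recesses, diameter 33 mm, 8 mm deep, 53 mm apart along its y, each with one weight standing in it; which is where varies
- weight_200_centre (a point): centre of the cylinder of the 200 g weight: the largest, steel, diameter 30 mm, 34 mm tall, with a small knob 12 mm high on top (diameter 15 mm); z upwards
- weight_100_centre (a point): centre of the cylinder of the 100 g weight: the middle one, steel, diameter 24 mm, 27 mm tall, with a knob 12 mm high on top (diameter 12 mm); z upwards
- weight_50_centre (a point): centre of the cylinder of the 50 g weight: the smallest, steel, diameter 19 mm, 21 mm tall, with a knob 12 mm high on top (diameter 10 mm); z upwards
- beaker: bystander: beaker, diameter 70 mm, 81 mm tall, origin under its centre
- tape: bystander: roll of masking tape, diameter 96 mm, 25 mm tall, origin under its centre
- petri_3: bystander: petri dish, diameter 94 mm, 16 mm tall, origin under its centre
There are look-alikes about, which are no part of the job. Leave any turquoise look-alike of the part that bears weight_200_centre alone. What is shaped like the part that bears tin_centre but red is not meant.

How it is judged:
By the outcome, as a careful person would: the job done as asked, in the order asked, and still so for the second after the job is handed in, with the robot touching nothing.
It also fails if it takes over 72 s, if anything falls off the work surface, if the arm or the gripper's body presses on something with over 40 N, if the wrist force passes 120 N, or if a joint passes its speed limit or range.

ROBOT

A 6-joint arm with a two-finger parallel gripper is mounted at the origin on a cart in front of the work surface, level with it; the furniture and walls round the work are solid. World frame = base frame: x ahead of the robot, y to its left, z up, the work surface at z = 0. Lengths are in mm, angles in degrees, forces in N, time in s.
With the tool pointing down it reaches from about 300 to 850 mm from the base axis. Payload 4.2 kg.
Tool frame: the origin (TCP) lies at the very end of the fingers, on their centre line; the grasp point (between the pads) lies 19 mm behind it; z points along the fingers, y is the line along which they close (so a half turn about z gives the same grasp; the last joint's range is limited). The gripper opens to 91 mm and grips with 3 to 60 N. Pads are 32 mm wide; open, the fingers measure 118 mm over their backs; the gripper's body (76 mm by 178 mm) begins 60 mm behind the grasp point.
Start: joints at [-71.276, 18.312, 89.639, -0, 72.044, -1.146], TCP at [195.441, -540.783, 213.976] pointing down, gripper open.
Joint ranges: [-177.97, 177.97], [-48.28, 115.42], [12.27, 149.76], [-77.06, 257.06], [2.81, 150.46], [-146.56, 146.56]. Speed limits (degrees/s): [147.25, 147.25, 180, 180, 180, 180].

INTERFACE

Orientations are given as [roll, pitch, yaw] about the fixed x, y, z axes, in that order (R = Rz(yaw) Ry(pitch) Rx(roll)).
In Python, from workcell import * gives the robot as it stands.
- The arm moves only by the tool move_arm, never from a script. Its argument "motion" is a list of rows, each a list of 3 entries, a list of its own where there are three numbers: the finger opening in mm, from 0 to 91.2, then the shift along the world's x, y, z in units of 25 mm (1.0 is 25 mm), then the turn, a rotation vector about the world's x, y, z in units of 4 degrees (1.0 is 4 degrees). In form: [[grip, [x, y, z], [ax, ay, az]], ...]. A call has 1 to 20 rows; each row shifts and turns the commanded pose from where the row before left it; what a row does not reach is not made up. A row lasts 1/12 s, in which the tool goes at most 41.7 mm and 7.16 degrees, less where a joint would pass 70% of its speed; a pose out of reach is approached as far as the arm can. A call with a number of a shift or a turn outside -1 to 1 is refused whole. A call with a gripper value outside its range is refused whole. The fingers move at their own pace and stop on an object; "grip_force" is the grip in N (left out, the last holds). Time passes only in rows, so rows that do not move let the fingers close. It gives the time, the measured TCP pose, the force, the opening and the grip force at its end, in the units of the state.
- state(): the state, without advancing time (a new reading comes with each control period).
- grab_frame(name): name is "scene" or "top"; returns the picture (384x512x3 uint8, blue, green, red); there is no depth.
- camera_info(name): a dict with "fx", "fy", "cx", "cy" (pixels), "rvec" (rotation vector, rad) and "tvec" (3), from world to camera coordinates, as OpenCV has them. Camera axes: x right, y down, z forward; pixel columns grow to the right and rows downward; lengths in mm; the calibration is good to about 2 mm. A picture is of the moment at which its call begins. camera_info takes no time and is no camera call.
- job_done(): hands the job in; it is judged then, once.
The state is a dict: "time_s": time; "qpos": joint angles; "qvel": joint speeds; "effort": joint torques, N m; "ee_pos": TCP position; "ee_rot": TCP orientation; "force": force on the tool from outside, world axes, zero at the start; "torque": the same for the moment, N m; "gripper_width": finger opening in mm; "gripper_force": force on a finger pad.
Only numpy, scipy, OpenCV 4.12 (cv2) and the standard library are available. Lean on these libraries where they do the work, as an engineer would, in place of code of your own. Each camera call takes 0.05 s, during which the arm holds its last target. There are 200 camera calls.

## Working session

There is one attempt and no reset: what is moved stays moved. The work goes in short steps, Python scripts to look and compute and a tool call to move; the robot and the scene stay as the last step left them, time stands still between calls to the robot, and variables do not carry over. Pictures are saved under pics/ and viewed, at most 10 in all, crops included, and the job is handed in when it is done.

Besides the shell and the picture viewer there is one more tool, called after "Call:" by a JSON object that holds its "name" and its "arguments", one argument or row to a line. move_arm: Moves the arm, as the interface text tells. Shifts and turns lie within -1 to 1; 1 stands for 25 mm of shift or 4 degrees of turn. Its arguments: {"type":"object","properties":{"motion":{"type":"array","items":{"type":"array"}},"grip_force":{"type":"number"}},"required":["motion"]}

```bash
mkdir -p pics; ls; python3 - <<'E'
from workcell import *
import cv2
for n in("scene","top"):
    cv2.imwrite(f"pics/{n}0.png",cv2.resize(grab_frame(n),(800,600),interpolation=cv2.INTER_CUBIC)); print(n,camera_info(n))
print(state())
E
```

```text
pics
scene {'fx': 462.10298007500353, 'fy': 462.10298007500353, 'cx': 255.3137951772929, 'cy': 197.1239824965636, 'rvec': array([ 2.22566104, -0.63659238,  0.25486821]), 'tvec': array([-474.33565964,  279.6275544 , 1214.49378524])}
top {'fx': 448.03157710642745, 'fy': 448.03157710642745, 'cx': 258.79320101693804, 'cy': 193.2365434316918, 'rvec': array([ 2.11937073, -2.18247602,  0.14177534]), 'tvec': array([  38.5525777 ,  563.35092539, 1232.62940908])}
{'time_s': 0.1, 'qpos': array([-7.12777959e+01,  1.83472561e+01,  8.96973893e+01, -1.46480208e-03,
        7.20440599e+01, -1.14734877e+00]), 'qvel': array([-0.08114157, -0.1623155 , -0.16921372,  0.0177158 ,  0.03198013,
        0.04125702]), 'effort': array([-1.78939565e-03, -4.13334310e+01, -2.32506162e+01,  7.27951527e-02,
        4.21688729e-02, -4.80732672e-05]), 'ee_pos': array([ 195.27027904, -540.36350883,  213.22532494]), 'ee_rot': array([-1.79911285e+02, -3.83728017e-04,  1.98700053e+01]), 'force': array([ 0.48215482,  0.60630215, -0.45694826]), 'torque': array([-0.01554668,  0.02099361, -0.01113817]), 'gripper_force': 0.0, 'gripper_width': 91.27893776826383}
```

View pics/scene0.png

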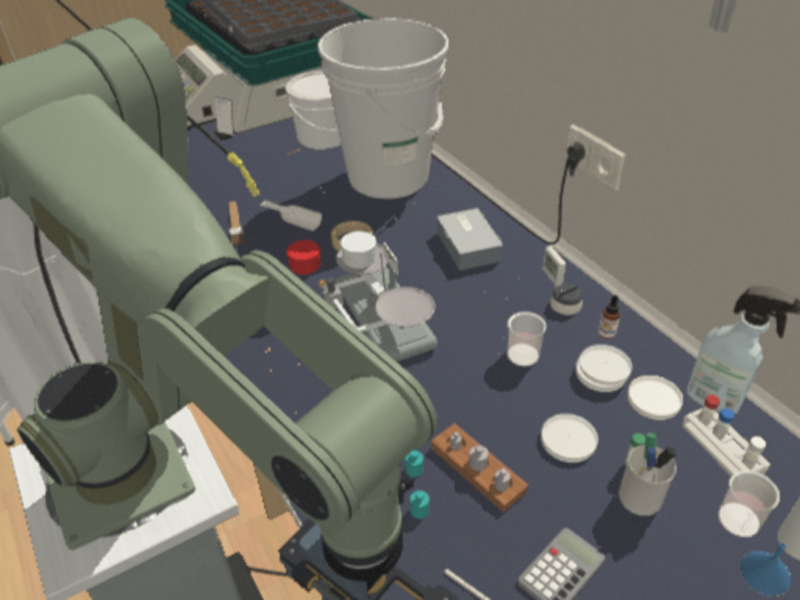

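View pics/top0.png

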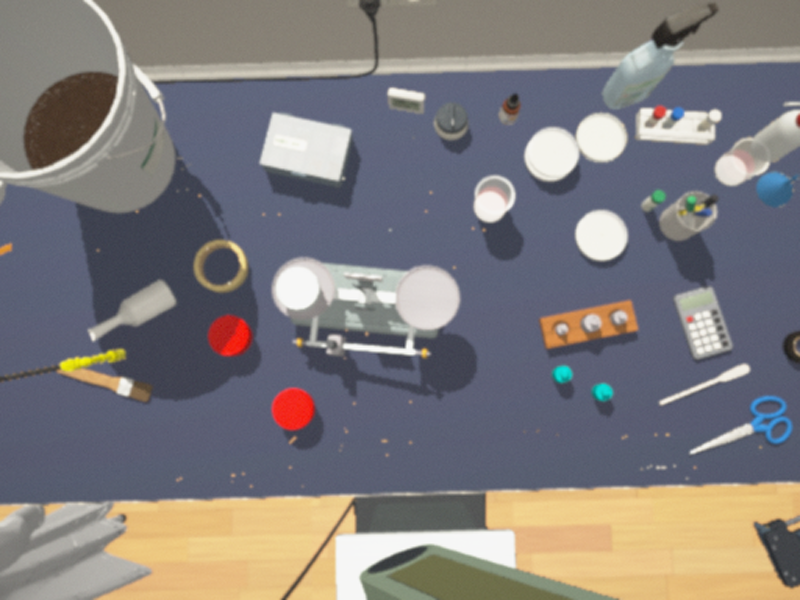

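The top view shows the balance with the white tin on its left pan at (300,287), the empty pan at (428,298) and the poise at (335,345). The wooden block at (590,325) holds three steel weights. The look-alikes are turquoise weights at (563,374) and (603,392) and red tins at (230,335) and (293,408). I'll confirm with enlarged crops.

```bash
python3 - <<'E'
import cv2,numpy as np
from workcell import *
f=grab_frame("top")
a=cv2.resize(f[155:240,165:305],None,fx=5.7,fy=5.7,interpolation=cv2.INTER_CUBIC)[:300]
a=cv2.resize(f[160:235,170:300],(800,462),interpolation=cv2.INTER_CUBIC)
cv2.imwrite("pics/c1.png",a)
b=cv2.resize(f[185:260,340:440],(800,600),interpolation=cv2.INTER_CUBIC)
cv2.imwrite("pics/c2.png",b)
E
```

```text
(no output)
```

View pics/c1.png

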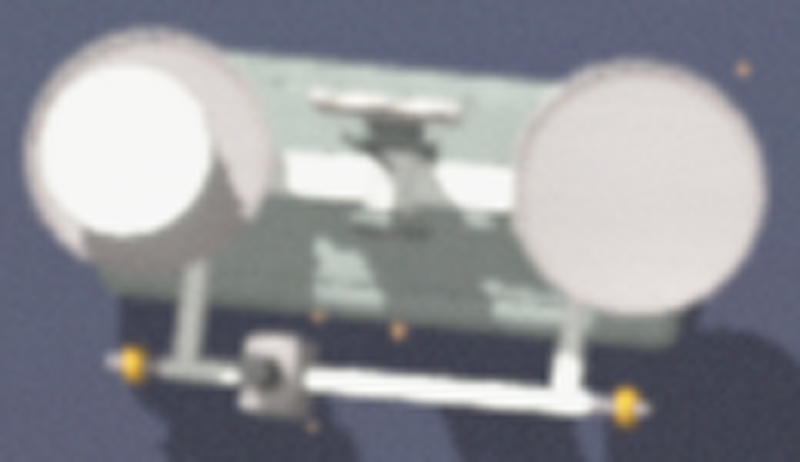

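View pics/c2.png

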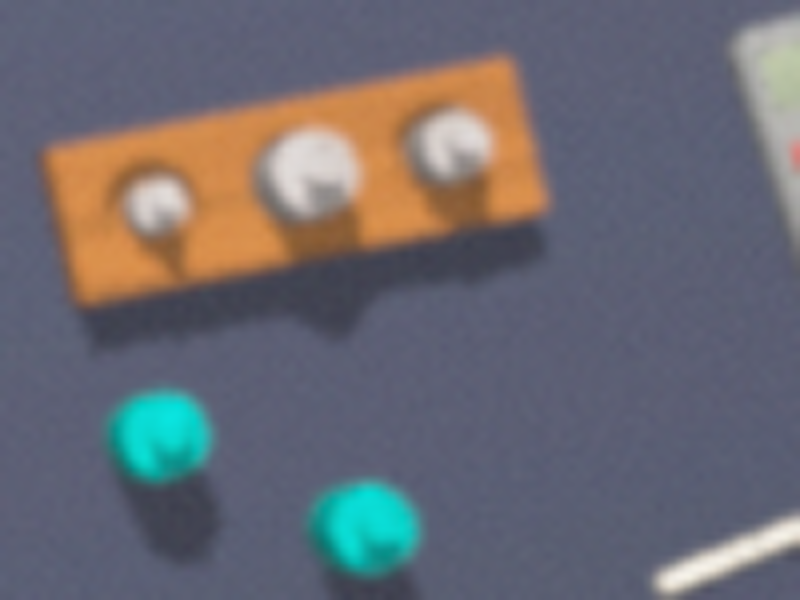

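The scene is clear: steel weights in the block, from the left: 50 g at crop (157,205), 200 g at (310,175), the largest, and 100 g at (450,147). The two turquoise pieces stand on the bench and aren't meant. The real tin is the white/aluminium one on the pan. The poise sits at crop (270,373) and the empty pan at (640,187).

```bash
cat > h.py <<'E'
import cv2,numpy as np
from workcell import *
def ray(name,uv,z):
    c=camera_info(name);R=cv2.Rodrigues(c["rvec"])[0];t=np.array(c["tvec"]).ravel()
    d=R.T@np.array([(uv[0]-c["cx"])/c["fx"],(uv[1]-c["cy"])/c["fy"],1]);o=-R.T@t
    return o+d*(z-o[2])/d[2]
def proj(name,p):
    c=camera_info(name);K=np.array([[c["fx"],0,c["cx"]],[0,c["fy"],c["cy"]],[0,0,1.]])
    return cv2.projectPoints(np.array(p,float).reshape(-1,3),np.array(c["rvec"],float),np.array(c["tvec"],float),K,None)[0][:,0]
E
python3 - <<'E'
from h import *
np.set_printoptions(precision=1,suppress=True)
c1=lambda x,y:(170+(x+.5)/6.154-.5,160+(y+.5)/6.154-.5)
c2=lambda x,y:(340+(x+.5)/8-.5,185+(y+.5)/8-.5)
B=[ray("top",c2(*p),20) for p in [(45,150),(512,57),(548,212),(80,305)]]
print("block",np.mean(B,0),np.array(B)[:,:2].tolist())
for n,p,z in[("50",(157,207),33),("200",(310,175),46),("100",(450,147),39)]: print(n,ray("top",c2(*p),z))
wp=ray("top",c1(640,187),120);tp=ray("top",c1(150,152),86);tin=ray("top",c1(125,150),126)
print("wpan",wp,"tpan",tp,"tin",tin)
print("scaleplate top ends",ray("top",c1(310,97),168),ray("top",c1(462,107),168))
print("knob",ray("top",c1(262,372),100),"poise blk",ray("top",c1(275,374),72))
print("bar ends",ray("top",c1(133,364),64),ray("top",c1(626,407),86))
v=tp-wp;print(np.degrees(np.arctan2(v[0],-v[1]))," dist",np.hypot(*v[:2]))
E
```

```text
block [ 516.5 -313.8   20. ] [[530.1949818819487, -224.5288845160769], [558.8086262583028, -393.8843515480411], [502.65470145782206, -402.6894139814729], [474.3816003727869, -233.93555737619698]]
50 [ 507.4 -260.5   33. ]
200 [ 515.9 -311.8   46. ]
100 [ 525.  -363.6   39. ]
wpan [560.8 -17.5 120. ] tpan [587.7 198.6  86. ] tin [582.5 203.5 126. ]
scaleplate top ends [595.8 119.9 168. ] [589.7  56.9 168. ]
knob [487.3 148.8 100. ] poise blk [488.4 146.   72. ]
bar ends [495.3 210.4  64. ] [468.3  -9.2  86. ]
172.8876909193202  dist 217.7465911417143
```

Call:
{"name": "move_arm", "arguments": {
  "motion": [
    [0,[0.73,1,-0.1],[0,0,1]],
    [0,[0.73,1,-0.1],[0,0,1]],
    [0,[0.73,1,-0.1],[0,0,1]],
    [0,[0.73,1,-0.1],[0,0,1]],
    [0,[0.73,1,-0.1],[0,0,1]],
    [0,[0.73,1,-0.1],[0,0,1]],
    [0,[0.73,1,-0.1],[0,0,1]],
    [0,[0.73,1,-0.1],[0,0,1]],
    [0,[0.73,1,-0.1],[0,0,1]],
    [0,[0.73,1,-0.1],[0,0,1]],
    [0,[0.73,1,-0.1],[0,0,1]],
    [0,[0.73,1,-0.1],[0,0,1]],
    [0,[0.73,1,-0.1],[0,0,1]],
    [0,[0.73,1,-0.1],[0,0,1]],
    [0,[0.73,1,-0.1],[0,0,1]],
    [0,[0.73,1,-0.1],[0,0,1]],
    [0,[0.73,1,-0.1],[0,0,1]],
    [0,[0.73,1,-0.1],[0,0,1]],
    [0,[0.73,1,-0.1],[0,0,1]],
    [0,[0.73,1,-0.1],[0,0,1]]
  ]
}}

```text
time_s: 1.82
ee_pos: [561.0, -39.3, 163.6]
ee_rot: [-180.0, -0.0, 100.1]
force: [-0.4, -0.6, -0.4]
gripper_width: 0.4
gripper_force: 0.0
```

Call:
{"name": "move_arm", "arguments": {
  "motion": [
    [0,[0,0.5,-0.5],[0,0,0]],
    [0,[0,0.4,-0.3],[0,0,0]],
    [0,[0,0,-0.2],[0,0,0]],
    [0,[0,0,0],[0,0,0]],
    [0,[0,0,0],[0,0,0]],
    [0,[0,0,0],[0,0,0]]
  ]
}}

```text
time_s: 2.32
ee_pos: [560.4, -19.3, 139.5]
ee_rot: [180.0, 0.0, 99.8]
force: [-0.0, -0.4, -0.1]
gripper_width: 0.6
gripper_force: 0.0
```

```bash
cat >> h.py <<'E'
def forces(n):
    r=[]
    for _ in range(n):
        f=grab_frame("top");s=state();r.append(np.r_[s["force"],s["ee_pos"][2]])
    r=np.array(r);print(np.round(r.mean(0),3),np.round(r.std(0),3),state()["time_s"]);return r
E
python3 -c "
from h import *
print(forces(12)[:,2].round(2))"
```

```text
[-6.0000e-02  4.3000e-02  3.8200e-01  1.3931e+02] [0.626 0.327 0.626 0.253] 2.9167
[ 1.31  0.6  -0.67  0.12  0.56 -0.68  0.44  1.08  1.08 -0.25  0.33  0.67]
```

Call:
{"name": "move_arm", "arguments": {
  "motion": [
    [0,[0,0,-0.3],[0,0,0]],
    [0,[0,0,-0.3],[0,0,0]],
    [0,[0,0,-0.2],[0,0,0]],
    [0,[0,0,-0.1],[0,0,0]],
    [0,[0,0,-0.1],[0,0,0]],
    [0,[0,0,-0.1],[0,0,0]],
    [0,[0,0,-0.1],[0,0,0]],
    [0,[0,0,-0.1],[0,0,0]],
    [0,[0,0,0],[0,0,0]],
    [0,[0,0,0],[0,0,0]],
    [0,[0,0,0],[0,0,0]]
  ]
}}

```text
time_s: 3.83
ee_pos: [560.5, -18.4, 106.6]
ee_rot: [180.0, 0.0, 99.9]
force: [-0.6, -0.8, 2.4]
gripper_width: 0.5
gripper_force: 1.2
```

```bash
python3 -c "
from h import *
print(forces(10)[:,2].round(2))"
```

```text
[ -0.835  -1.787   2.539 106.598] [0.453 0.448 0.475 0.048] 4.3333
[2.7  2.57 1.92 2.13 2.07 2.95 2.33 2.37 2.7  3.64]
```

```bash
python3 -c "
from h import *
forces(24)"
```

```text
[ -0.554  -1.992   2.374 106.508] [0.507 0.47  0.374 0.014] 5.5333
```

Call:
{"name": "move_arm", "arguments": {
  "motion": [
    [0,[0,0,0.3],[0,0,0]],
    [0,[0,0,0.4],[0,0,0]],
    [0,[0,0,0.7],[0,0,0]],
    [50,[0,0,0.3],[0,0,0]],
    [50,[0,0,0],[0,0,0]],
    [50,[0,0,0],[0,0,0]]
  ]
}}

```text
time_s: 6.03
ee_pos: [560.6, -18.1, 149.5]
ee_rot: [179.9, 0.0, 99.9]
force: [-0.5, -0.4, -1.2]
gripper_width: 17.8
gripper_force: 0.0
```

```bash
python3 -c "
from h import *
forces(24)"
```

```text
[-1.4800e-01 -6.6000e-02  2.5000e-02  1.4874e+02] [0.521 0.426 0.481 0.307] 7.2333
```

Call:
{"name": "move_arm", "arguments": {
  "motion": [
    [50,[0,0,0],[0,0,0]],
    [50,[-0.15,-1,0],[0,0,0]],
    [50,[-0.15,-1,0],[0,0,0]],
    [50,[-0.15,-1,-0.1],[0,0,0]],
    [50,[-0.15,-1,-0.1],[0,0,0]],
    [50,[-0.15,-1,-0.1],[0,0,0]],
    [50,[-0.15,-1,-0.1],[0,0,0]],
    [50,[-0.15,-1,-0.1],[0,0,0]],
    [50,[-0.15,-1,-0.1],[0,0,0]],
    [50,[-0.15,-1,-0.2],[0,0,0]],
    [50,[-0.15,-1,-0.2],[0,0,0]],
    [50,[-0.15,-1,-0.4],[0,0,0]],
    [50,[-0.15,-0.8,-0.6],[0,0,0]],
    [50,[0,0,0],[0,0,0]],
    [50,[0,0,0],[0,0,0]]
  ]
}}

```text
time_s: 8.48
ee_pos: [514.7, -313.6, 98.1]
ee_rot: [-179.9, -0.1, 99.8]
force: [-0.9, -0.5, 0.0]
gripper_width: 49.4
gripper_force: 0.0
```

```bash
python3 - <<'E'
from h import *
print(state()["ee_pos"],state()["gripper_width"],proj("scene",[[516,-313,52],[516,-313,95]]))
f=grab_frame("scene");g=grab_frame("top")
cv2.imwrite("pics/d1.png",np.hstack([cv2.resize(f[250:350,250:350],(400,400),interpolation=2),cv2.resize(g[170:250,340:420],(400,400),interpolation=2)]))
E
```

```text
[ 514.68160212 -313.56340493   98.07421388] 49.44546423745052 [[305.74195577 287.89342533]
 [306.62548885 277.23234513]]
```

View pics/d1.png

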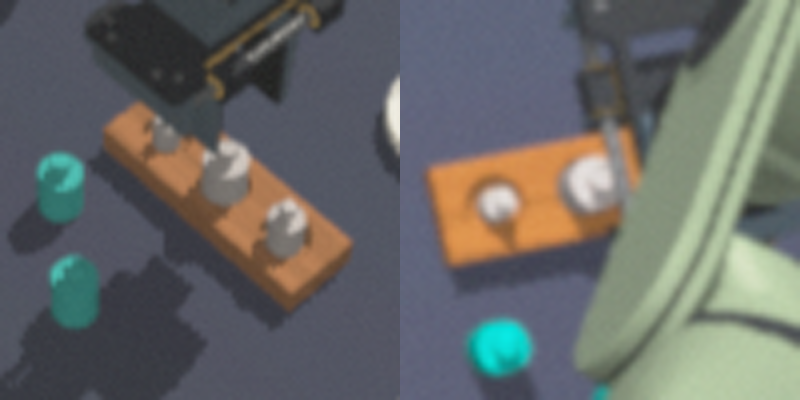

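The gripper's fingers straddle the 200 g weight, whose knob is at left crop (225,152). The position matches its projection, so I'll lower and grip.

Call:
{"name": "move_arm", "arguments": {
  "grip_force": 12,
  "motion": [
    [50,[0.05,0,-0.6],[0,0,0]],
    [50,[0,0,-0.6],[0,0,0]],
    [50,[0,0,-0.6],[0,0,0]],
    [50,[0,0,-0.5],[0,0,0]],
    [50,[0,0,-0.3],[0,0,0]],
    [50,[0,0,-0.3],[0,0,0]],
    [50,[0,0,0],[0,0,0]],
    [50,[0,0,0],[0,0,0]],
    [24,[0,0,0],[0,0,0]],
    [24,[0,0,0],[0,0,0]],
    [24,[0,0,0],[0,0,0]],
    [24,[0,0,0],[0,0,0]],
    [24,[0,0,0],[0,0,0]],
    [24,[0,0,0],[0,0,0]]
  ]
}}

```text
time_s: 9.75
ee_pos: [517.1, -313.5, 27.1]
ee_rot: [179.9, 0.0, 99.9]
force: [0.2, 0.6, 3.8]
gripper_width: 28.4
gripper_force: 12.0
```

Call:
{"name": "move_arm", "arguments": {
  "motion": [
    [24,[0,0,0.3],[0,0,0]],
    [24,[0,0,0.6],[0,0,0]],
    [24,[0,0,0.8],[0,0,0]],
    [24,[0.1,0.5,0.8],[0,0,0]],
    [24,[0.15,0.9,0.8],[0,0,0]],
    [24,[0.15,0.9,0.7],[0,0,0]],
    [24,[0.15,0.9,0.6],[0,0,0]],
    [24,[0.15,0.9,0.4],[0,0,0]],
    [24,[0.15,0.9,0.2],[0,0,0]],
    [24,[0.15,0.9,0.1],[0,0,0]],
    [24,[0.15,0.9,0],[0,0,0]],
    [24,[0.15,0.9,0],[0,0,0]],
    [24,[0.15,0.9,0],[0,0,0]],
    [24,[0.15,0.9,0],[0,0,0]],
    [24,[0.15,0.9,0],[0,0,0]],
    [24,[0.1,0.9,0],[0,0,0]],
    [24,[0,0.6,0],[0,0,0]],
    [24,[0,0,0],[0,0,0]],
    [24,[0,0,0],[0,0,0]],
    [24,[0,0,0],[0,0,0]]
  ]
}}

```text
time_s: 11.42
ee_pos: [562.6, -16.4, 158.9]
ee_rot: [-180.0, 0.0, 99.9]
force: [-0.6, -0.3, -1.8]
gripper_width: 28.6
gripper_force: 12.0
```

```bash
python3 - <<'E'
from h import *
print(state()["ee_pos"],state()["gripper_width"],state()["force"])
f=grab_frame("scene");g=grab_frame("top")
cv2.imwrite("pics/d2.png",np.hstack([cv2.resize(f[130:250,190:310],(400,400),interpolation=2),cv2.resize(g[150:250,220:320],(400,400),interpolation=2)]))
E
```

```text
[562.63625248 -16.41758752 158.8988048 ] 28.639818385842208 [-0.56697316 -0.26962447 -1.80716966]
```

View pics/d2.png

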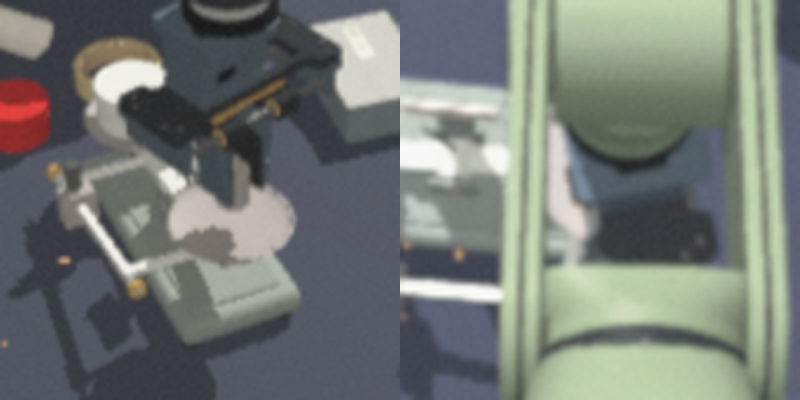

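The 200 g weight hangs upright between the fingers, at left crop (238,185) above the empty pan. I'll lower it slowly and release.

Call:
{"name": "move_arm", "arguments": {
  "motion": [
    [24,[0,0,-0.3],[0,0,0]],
    [24,[0,0,-0.3],[0,0,0]],
    [24,[0,0,-0.2],[0,0,0]],
    [24,[0,0,-0.1],[0,0,0]],
    [24,[0,0,-0.06],[0,0,0]],
    [24,[0,0,-0.06],[0,0,0]],
    [24,[0,0,-0.06],[0,0,0]],
    [24,[0,0,-0.06],[0,0,0]],
    [24,[0,0,-0.04],[0,0,0]],
    [24,[0,0,0],[0,0,0]],
    [24,[0,0,0],[0,0,0]],
    [24,[0,0,0],[0,0,0]]
  ]
}}

```text
time_s: 12.52
ee_pos: [563.1, -15.9, 129.8]
ee_rot: [180.0, 0.0, 99.9]
force: [-0.9, -1.1, 0.7]
gripper_width: 28.9
gripper_force: 12.0
```

```bash
python3 -c "
from h import *
forces(8)"
```

```text
[ -0.428  -1.8     0.741 129.632] [0.424 0.404 0.52  0.067] 12.9167
```

Call:
{"name": "move_arm", "arguments": {
  "motion": [
    [24,[0,0,0.05],[0,0,0]],
    [32,[0,0,0],[0,0,0]],
    [36,[0,0,0],[0,0,0]],
    [40,[0,0,0],[0,0,0]],
    [46,[0,0,0],[0,0,0]],
    [46,[0,0,0],[0,0,0]],
    [46,[0,0,0.2],[0,0,0]],
    [46,[0,0,0.6],[0,0,0]],
    [46,[0,0,0.9],[0,0,0]],
    [46,[0,0,0.9],[0,0,0]],
    [46,[-0.3,0,0.3],[0,0,0]],
    [46,[-0.5,0.2,0],[0,0,1]],
    [40,[-0.5,0.4,0],[0,0,1]],
    [40,[-0.5,0.4,0],[0,0,1]],
    [36,[-0.5,0.4,0],[0,0,1]],
    [36,[-0.5,0.4,0],[0,0,1]],
    [36,[-0.5,0.4,0],[0,0,1]],
    [36,[-0.4,0.4,0],[0,0,1]],
    [36,[0,0.4,0],[0,0,1]],
    [36,[0,0.4,0],[0,0,1]]
  ]
}}

```text
time_s: 14.58
ee_pos: [468.9, 69.6, 203.0]
ee_rot: [-180.0, -0.0, 136.1]
force: [-0.2, -0.2, -0.1]
gripper_width: 35.7
gripper_force: 0.0
```

```bash
python3 - <<'E'
from h import *
print(state()["ee_pos"],state()["ee_rot"],state()["gripper_width"])
f=grab_frame("scene");g=grab_frame("top")
cv2.imwrite("pics/d3.png",np.hstack([cv2.resize(f[130:250,190:310],(400,400),interpolation=2),cv2.resize(g[150:250,180:280],(400,400),interpolation=2)]))
E
```

```text
[468.88103938  69.557422   203.00365249] [-1.79970829e+02 -3.11643856e-02  1.36070966e+02] 35.65068813427077
```

View pics/d3.png

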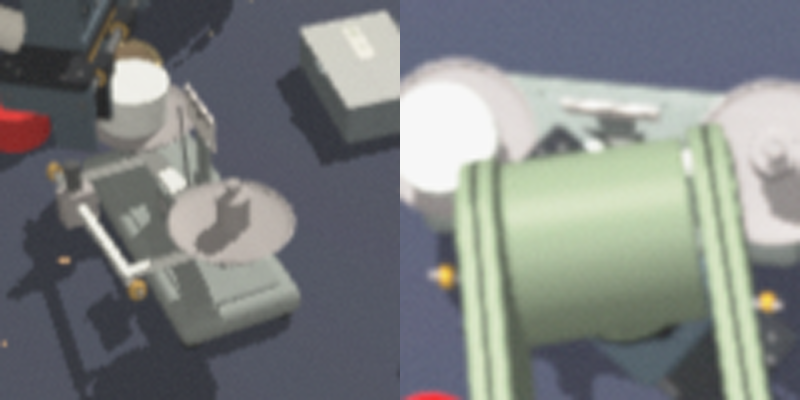

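The weight stands upright on the pan at left crop (235,205), and the pan hasn't moved, so the beam is still on the tin-side stop. Next I'll take the poise knob at left crop (72,178).

Call:
{"name": "move_arm", "arguments": {
  "motion": [
    [36,[0.1,0.5,0],[0,0,1]],
    [36,[0.1,0.5,0],[0,0,1]],
    [36,[0.1,0.5,0],[0,0,1]],
    [36,[0.1,0.5,0],[0,0,1]],
    [36,[0.1,0.4,0],[0,0,1]],
    [36,[0.1,0.4,0],[0,0,1]],
    [36,[0.1,0.2,-0.2],[0,0,1]],
    [36,[0.06,0.12,-0.5],[0,0,1]],
    [36,[0,0,-0.6],[0,0,1]],
    [36,[0,0,-0.7],[0,0,0.2]],
    [36,[0,0,-0.6],[0,0,0]],
    [36,[0,0,-0.4],[0,0,0]],
    [36,[0,0,0],[0,0,0]],
    [36,[0,0,0],[0,0,0]]
  ]
}}

```text
time_s: 15.85
ee_pos: [489.3, 146.8, 128.0]
ee_rot: [-180.0, -0.0, 172.6]
force: [1.0, -0.5, -0.4]
gripper_width: 36.0
gripper_force: 0.0
```

```bash
python3 - <<'E'
from h import *
print(state()["ee_pos"],state()["ee_rot"],state()["gripper_width"])
f=grab_frame("scene")
cv2.imwrite("pics/d4.png",cv2.resize(f[130:220,180:300],(800,600),interpolation=2))
E
```

```text
[489.30674669 146.82990141 128.03964516] [-1.79978796e+02 -4.30143986e-02  1.72609801e+02] 36.008389029211834
```

View pics/d4.png

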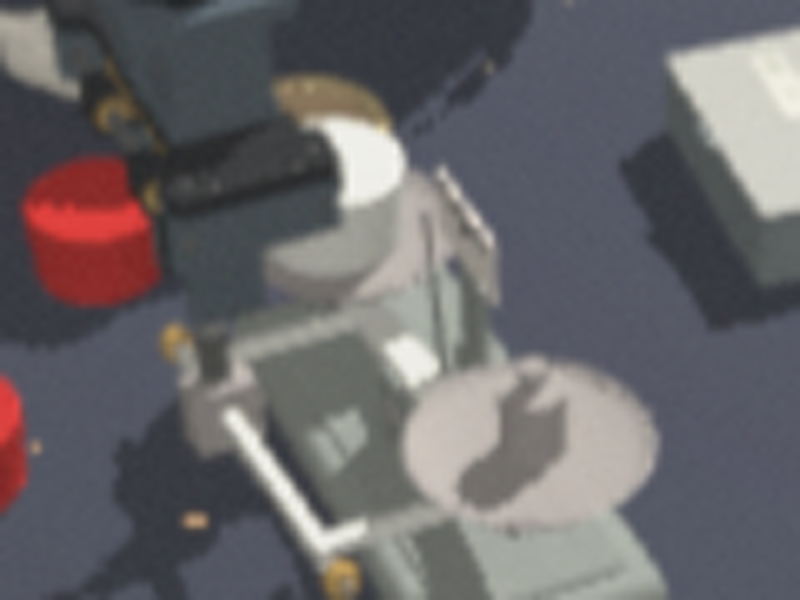

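```bash
python3 -c "
from h import *
print(proj('scene',[[488,148,99],[488,148,86],[489.3,146.8,128]]), ray('scene',(211.8,183.2),88))"
```

```text
[[210.96708909 179.79049234]
 [211.32717777 183.01096823]
 [210.70822769 172.5252733 ]] [487.8681082  144.18118243  88.        ]
```

Call:
{"name": "move_arm", "arguments": {
  "motion": [
    [36,[0,0,-0.4],[0,0,0]],
    [36,[0,0,-0.4],[0,0,0]],
    [36,[0,0,-0.4],[0,0,0]],
    [36,[0,0,-0.3],[0,0,0]],
    [36,[0,0,-0.1],[0,0,0]],
    [36,[0,0,0],[0,0,0]],
    [36,[0,0,0],[0,0,0]],
    [24,[0,0,0],[0,0,0]],
    [24,[0,0,0],[0,0,0]],
    [24,[0,0,0],[0,0,0]]
  ]
}}

```text
time_s: 16.73
ee_pos: [489.9, 147.6, 88.8]
ee_rot: [179.9, 0.1, 172.7]
force: [-0.1, 1.6, 0.4]
gripper_width: 24.1
gripper_force: 0.5
```

```bash
cat >> h.py <<'E'
U=8
def grabavg(n=4): return np.mean([grab_frame("scene").astype(float) for _ in range(n)],0)
def tilt(n=4):
    """beam tilt from the drop of the weights pan against ref.npy (tilt -0.16)"""
    ref=np.load("ref.npy").astype(np.uint8);im=grabavg(n).astype(np.uint8)
    up=lambda a:cv2.cvtColor(cv2.resize(a,None,fx=U,fy=U,interpolation=cv2.INTER_CUBIC),cv2.COLOR_BGR2GRAY)
    x0,y0,x1,y1=236,178,284,214
    t=up(ref[y0:y1,x0:x1]);m=np.zeros_like(t)
    cv2.ellipse(m,(int((259.5-x0)*U),int((195.5-y0)*U)),(21*U,14*U),3,0,360,255,-1)
    s=up(im[y0-8:y1+18,x0-8:x1+8])
    r=cv2.matchTemplate(s,t,cv2.TM_SQDIFF,mask=m);_,_,l,_=cv2.minMaxLoc(r)
    d=np.array(l)/U-8
    c=np.array([561,-17,117.]);th=np.arange(-.16,.17,.002)
    P=proj("scene",[c+[0.123*-110*(np.cos(a)-np.cos(.16)),-110*(np.cos(a)-np.cos(.16)),-110*(np.sin(a)+np.sin(.16))] for a in th])
    P-=P[0];k=np.argmin(np.abs(P[:,1]-d[1]))
    print("shift px",d,"tilt",round(th[k],4),"pred x",P[k,0].round(2),"t",state()["time_s"],state()["ee_pos"].round(1));return im
E
python3 - <<'E'
from h import *
np.save("ref.npy",grabavg(5)); tilt(3)
E
```

```text
shift px [0. 0.] tilt -0.16 pred x 0.0 t 17.1333 [489.6 147.3  88.3]
```

Call:
{"name": "move_arm", "arguments": {
  "motion": [
    [24,[-0.012,-0.1,0],[0,0,0]],
    [24,[-0.012,-0.1,0],[0,0,0]],
    [24,[-0.012,-0.1,0],[0,0,0]],
    [24,[-0.012,-0.1,0],[0,0,0]],
    [24,[-0.012,-0.1,0],[0,0,0]],
    [24,[-0.012,-0.1,0],[0,0,0]],
    [24,[-0.012,-0.1,0],[0,0,0]],
    [24,[-0.012,-0.1,0],[0,0,0]],
    [24,[-0.012,-0.1,0],[0,0,0]],
    [24,[-0.012,-0.1,0],[0,0,0]],
    [24,[-0.012,-0.1,0],[0,0,0]],
    [24,[-0.012,-0.1,0],[0,0,0]],
    [24,[-0.012,-0.1,0],[0,0,0]],
    [24,[-0.012,-0.1,0],[0,0,0]],
    [24,[0,0,0],[0,0,0]],
    [24,[0,0,0],[0,0,0]]
  ]
}}

```text
time_s: 18.47
ee_pos: [485.0, 111.9, 88.1]
ee_rot: [-180.0, -0.0, 172.7]
force: [-0.4, 0.2, -0.5]
gripper_width: 24.4
gripper_force: 0.0
```

```bash
python3 - <<'E'
from h import *
tilt(4); print(state()["force"])
E
```

```text
shift px [0.375 3.625] tilt -0.04 pred x 0.27 t 18.6667 [485.2 112.2  88.1]
[0.22972276 0.46292184 0.4467594 ]
```

Call:
{"name": "move_arm", "arguments": {
  "motion": [
    [24,[0.012,0.12,0],[0,0,0]],
    [24,[0,0,0],[0,0,0]],
    [24,[0,0,0],[0,0,0]],
    [24,[0,0,0],[0,0,0]],
    [24,[0,0,0],[0,0,0]],
    [24,[0,0,0],[0,0,0]],
    [24,[0,0,0],[0,0,0]],
    [24,[0,0,0],[0,0,0]],
    [24,[0,0,0],[0,0,0]],
    [24,[0,0,0],[0,0,0]],
    [24,[0,0,0],[0,0,0]],
    [24,[0,0,0],[0,0,0]],
    [24,[0,0,0],[0,0,0]],
    [24,[0,0,0],[0,0,0]],
    [24,[0,0,0],[0,0,0]],
    [24,[0,0,0],[0,0,0]]
  ]
}}

```text
time_s: 20.0
ee_pos: [485.5, 115.2, 88.2]
ee_rot: [180.0, -0.0, 172.7]
force: [1.0, -0.5, -0.2]
gripper_width: 24.1
gripper_force: 0.0
```

```bash
python3 - <<'E'
from h import *
tilt(3);im=tilt(4)
g=grab_frame("top")
cv2.imwrite("pics/d5.png",cv2.resize(im[130:220,180:300],(800,600),interpolation=2))
E
```

```text
shift px [0.375 2.75 ] tilt -0.07 pred x 0.22 t 20.15 [485.5 115.2  88.2]
shift px [0.375 2.75 ] tilt -0.07 pred x 0.22 t 20.35 [485.5 115.2  88.2]
```

View pics/d5.png

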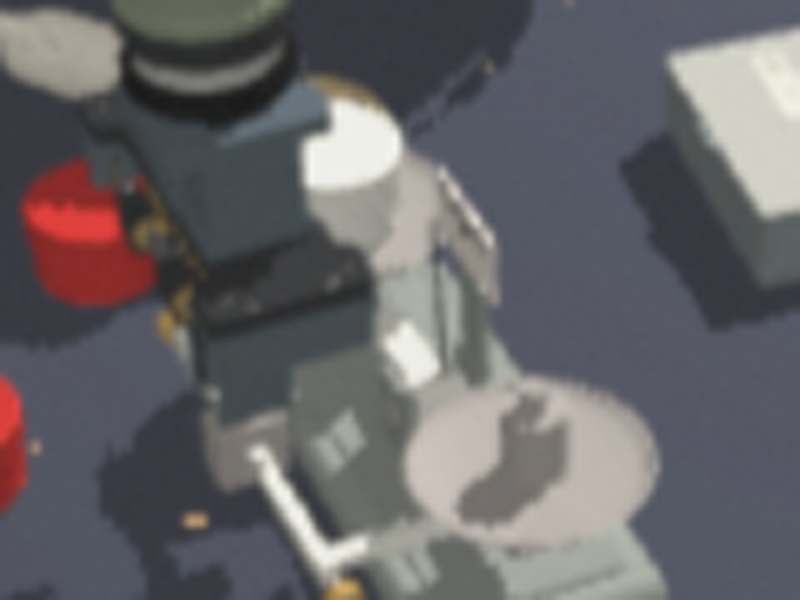

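The beam is now floating at about -0.07 rad, with the pan at (530,460). Roughly 17 g is still missing, so the poise needs about 19 mm more.

Call:
{"name": "move_arm", "arguments": {
  "motion": [
    [24,[-0.012,-0.1,0],[0,0,0]],
    [24,[-0.012,-0.1,0],[0,0,0]],
    [24,[-0.012,-0.1,0],[0,0,0]],
    [24,[-0.012,-0.1,0],[0,0,0]],
    [24,[-0.012,-0.1,0],[0,0,0]],
    [24,[-0.012,-0.1,0],[0,0,0]],
    [24,[-0.012,-0.1,0],[0,0,0]],
    [24,[-0.012,-0.1,0],[0,0,0]],
    [24,[0,0,0],[0,0,0]],
    [24,[0.012,0.12,0],[0,0,0]],
    [24,[0,0,0],[0,0,0]],
    [24,[0,0,0],[0,0,0]],
    [24,[0,0,0],[0,0,0]],
    [24,[0,0,0],[0,0,0]],
    [24,[0,0,0],[0,0,0]],
    [24,[0,0,0],[0,0,0]],
    [24,[0,0,0],[0,0,0]],
    [24,[0,0,0],[0,0,0]],
    [24,[0,0,0],[0,0,0]],
    [24,[0,0,0],[0,0,0]]
  ]
}}

```text
time_s: 22.07
ee_pos: [483.4, 98.2, 88.2]
ee_rot: [180.0, -0.0, 172.7]
force: [0.9, 0.1, 0.1]
gripper_width: 24.1
gripper_force: 0.0
```

```bash
python3 - <<'E'
from h import *
for i in range(3): tilt(5)
E
```

```text
shift px [0.375 4.5  ] tilt -0.01 pred x 0.3 t 22.3167 [483.4  98.2  88.2]
shift px [0.375 4.375] tilt -0.014 pred x 0.29 t 22.5667 [483.5  98.2  88.2]
shift px [0.375 4.375] tilt -0.014 pred x 0.29 t 22.8167 [483.5  98.2  88.3]
```

Call:
{"name": "move_arm", "arguments": {
  "motion": [
    [24,[-0.01,-0.08,0],[0,0,0]],
    [24,[-0.01,-0.08,0],[0,0,0]],
    [24,[-0.01,-0.09,0],[0,0,0]],
    [24,[0,0,0],[0,0,0]],
    [24,[0,0,0],[0,0,0]],
    [24,[0.012,0.12,0],[0,0,0]],
    [24,[0,0,0],[0,0,0]],
    [30,[0,0,0],[0,0,0]],
    [30,[0,0,0.4],[0,0,0]],
    [30,[0,0,0.8],[0,0,0]],
    [30,[0,0,1],[0,0,0]],
    [30,[0,0,1],[0,0,0]],
    [30,[-0.5,0,1],[0,0,0]],
    [30,[-1,0,0],[0,0,0]],
    [30,[-1,0,0],[0,0,0]],
    [30,[-1,0,0],[0,0,0]],
    [30,[-1,0,0],[0,0,0]],
    [30,[-1,0,0],[0,0,0]],
    [30,[0,0,0],[0,0,0]],
    [30,[0,0,0],[0,0,0]]
  ]
}}

```text
time_s: 24.48
ee_pos: [345.0, 95.0, 194.1]
ee_rot: [180.0, 0.1, 172.7]
force: [0.2, 0.5, 0.4]
gripper_width: 30.1
gripper_force: 0.0
```

```bash
sed -i 's/^U=8/U=16/' h.py; python3 - <<'E'
from h import *
tilt(6);im=tilt(8)
np.save("now.npy",im)
a=cv2.resize(cv2.imread("pics/scene0.png"),(512,384),interpolation=cv2.INTER_AREA)
cv2.imwrite("pics/d6.png",np.hstack([cv2.resize(q[130:220,190:290],(400,360),interpolation=2) for q in(a,im)]))
g=np.mean([grab_frame("top").astype(float) for _ in range(6)],0).astype(np.uint8)
cv2.imwrite("pics/d7.png",cv2.resize(g[160:215,200:270],(770,605),interpolation=2)[:600])
E
```

```text
shift px [0.4375 4.75  ] tilt 0.0 pred x 0.3 t 24.7833 [346.3  95.  193.2]
shift px [0.4375 4.75  ] tilt 0.0 pred x 0.3 t 25.1833 [345.5  95.  193.2]
```

View pics/d6.png

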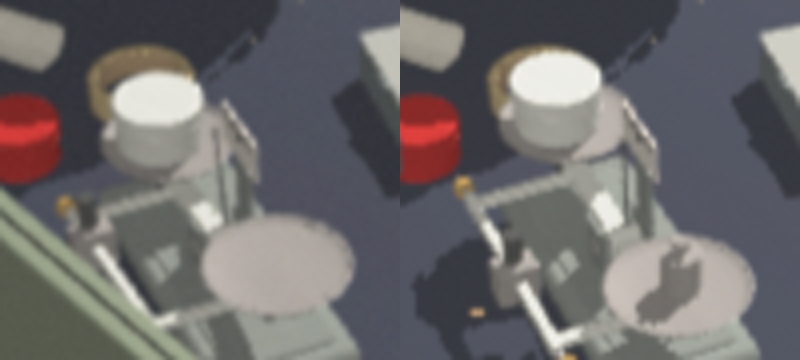

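The right half shows the beam level: the pan sank and the tin rose. I'll cross-check the tilt in numbers from how far the tin rose.

```bash
python3 - <<'E'
from h import *
a=cv2.resize(cv2.imread("pics/scene0.png"),(512,384),interpolation=cv2.INTER_AREA);b=np.load("now.npy").astype(np.uint8)
up=lambda q:cv2.cvtColor(cv2.resize(q,None,fx=16,fy=16,interpolation=2),cv2.COLOR_BGR2GRAY)
def trk(c,ax,box):
    x0,y0,x1,y1=box;t=up(a[y0:y1,x0:x1]);m=np.zeros_like(t);cv2.ellipse(m,(int((c[0]-x0)*16),int((c[1]-y0)*16)),(int(ax[0]*16),int(ax[1]*16)),3,0,360,255,-1)
    s=up(b[y0-10:y1+10,x0-10:x1+10]);_,_,l,_=cv2.minMaxLoc(cv2.matchTemplate(s,t,cv2.TM_SQDIFF,mask=m));return np.array(l)/16-10
# tin top ellipse centre crop(157,98)/4
d=trk((190+157/4,130+98/4),(12.5,7.5),(212,142,248,170))
print("tin px",d)
for z0 in(126,):
  c=np.array([585,201,z0+0.])
  for th in(-.03,-.02,-.01,0,.01,.02,.03): print(th,(proj("scene",[c+[0,110*(np.cos(th)-np.cos(.16)),110*(np.sin(th)+np.sin(.16))]])-proj("scene",[c]))[0].round(2))
E
```

```text
tin px [-0.75   -5.0625]
-0.03 [-0.47 -3.82]
-0.02 [-0.5  -4.11]
-0.01 [-0.52 -4.39]
0 [-0.54 -4.67]
0.01 [-0.56 -4.95]
0.02 [-0.58 -5.23]
0.03 [-0.6  -5.51]
```

```bash
python3 - <<'E'
from h import *
a=cv2.resize(cv2.imread("pics/scene0.png"),(512,384),interpolation=cv2.INTER_AREA);r=np.load("ref.npy").astype(np.uint8)
b=np.mean([grab_frame("scene").astype(float) for _ in range(8)],0).astype(np.uint8)
g=lambda q:cv2.cvtColor(q,cv2.COLOR_BGR2GRAY)
def ecc(A,B,box):
    x0,y0,x1,y1=box;w=np.eye(2,3,dtype=np.float32)
    cc,w=cv2.findTransformECC(g(A)[y0:y1,x0:x1],g(B)[y0:y1,x0:x1],w,cv2.MOTION_TRANSLATION,(3,200,1e-5));return w[:,2].round(2),round(cc,3)
for n,A,B,box in[("box(static) s0-now",a,b,(280,130,325,175)),("plate s0-now",a,b,(243,150,257,178)),("plate ref-now",r,b,(243,150,257,178)),("plate s0-ref",a,r,(243,150,257,178)),
 ("base corner s0-ref",a,r,(255,212,284,232)),("base corner ref-now",r,b,(255,216,284,232)),("pan s0-now",a,b,(256,182,284,212)),("pan ref-now",r,b,(256,182,284,212)),("tin s0-now",a,b,(216,146,243,170))]:
    try: print(n,*ecc(A,B,box))
    except cv2.error as e: print(n,"fail")
E
```

```text
box(static) s0-now [-0.01 -0.  ] 1.0
plate s0-now [-1.04 -2.3 ] 0.845
plate ref-now [-1.04 -2.12] 0.868
plate s0-ref [-0.01 -0.13] 0.993
base corner s0-ref [0.08 0.  ] 0.999
base corner ref-now [ 1.76 -0.18] 0.938
pan s0-now [2.79 4.42] 0.842
pan ref-now [0.47 4.73] 0.986
tin s0-now [-0.7  -5.03] 0.993
```

```bash
python3 - <<'E'
from h import *
from scipy.optimize import least_squares
av=lambda n:np.mean([grab_frame(n).astype(float) for _ in range(6)],0)
F={n:av(n) for n in("scene","top")}
a=cv2.resize(cv2.imread("pics/scene0.png"),(512,384),interpolation=cv2.INTER_AREA).astype(float)
t0=cv2.resize(cv2.imread("pics/top0.png"),(512,384),interpolation=cv2.INTER_AREA).astype(float)
def cen(im,p,r=6):
    x,y=np.round(p).astype(int);q=im[y-r:y+r+1,x-r:x+r+1]
    w=np.clip(np.minimum(q[...,2],q[...,1]+30)-q[...,0]-45,0,None);Y,X=np.mgrid[y-r:y+r+1,x-r:x+r+1]
    return np.array([(w*X).sum(),(w*Y).sum()])/max(w.sum(),1),w.sum().round()
def tri(obs):
    return least_squares(lambda p:np.concatenate([proj(n,p)[0]-o for n,o in obs.items()]),[480,100,80])
for lab,S,T in(("now",F["scene"],F["top"]),("start",a,t0)):
  for nm,L in(("tin end",[495,210]),("wt end",[468,-9])):
    z=77 if lab=="now" else (60 if nm=="tin end" else 95)
    o={}
    for n,im in(("scene",S),("top",T)):
        p=proj(n,[L+[z]])[0]
        for _ in range(2): c,w=cen(im,p);p=c if w>0 else p
        o[n]=c;print(lab,nm,n,c.round(2),w)
    r=tri(o);print("   xyz",r.x.round(1),"res",r.fun.round(2))
E
```

```text
now tin end scene [205.11 175.48] 313.0
now tin end top [189.76 217.83] 965.0
   xyz [497.7 213.9  66.8] res [ 0.03 -0.   -0.01  0.02]
now wt end scene [231.25 220.34] 496.0
now wt end top [271.85 225.69] 1165.0
   xyz [469.3 -11.1  65.9] res [ 0.11 -0.02 -0.04  0.1 ]
start tin end scene [205.58 180.44] 131.0
start tin end top [191.1  218.57] 936.0
   xyz [497.1 213.4  46.5] res [ 0.06 -0.01 -0.02  0.05]
start wt end scene [0. 0.] 0.0
start wt end top [271.15 225.27] 1175.0
   xyz [326.4  44.2 716.1] res [133.22  -9.17 -26.64  83.32]
```

Three estimates (pan drop, tin rise, bar-end heights) average about +0.005 rad. That's near level but slightly weights-heavy, so I'll nudge the poise about 1.3 mm back.

Call:
{"name": "move_arm", "arguments": {
  "motion": [
    [30,[1,0,0],[0,0,0]],
    [30,[1,0,0],[0,0,0]],
    [30,[1,0,0],[0,0,0]],
    [30,[1,0,0],[0,0,0]],
    [30,[1,0,0],[0,0,0]],
    [30,[0.5,0,-0.5],[0,0,0]],
    [30,[0,0,-0.8],[0,0,0]],
    [30,[0,0,-0.8],[0,0,0]],
    [30,[0,0,-0.8],[0,0,0]],
    [30,[0,0,-0.7],[0,0,0]],
    [30,[0,0,-0.4],[0,0,0]],
    [30,[0,0,-0.2],[0,0,0]],
    [30,[0,0,0],[0,0,0]],
    [30,[0,0,0],[0,0,0]],
    [24,[0,0,0],[0,0,0]],
    [24,[0,0,0],[0,0,0]],
    [24,[0,0,0],[0,0,0]]
  ]
}}

```text
time_s: 27.9
ee_pos: [483.5, 95.1, 89.0]
ee_rot: [180.0, 0.1, 172.7]
force: [0.2, -0.2, 0.0]
gripper_width: 24.2
gripper_force: 0.0
```

Call:
{"name": "move_arm", "arguments": {
  "motion": [
    [24,[0.01,0.08,0],[0,0,0]],
    [24,[0.01,0.08,0],[0,0,0]],
    [24,[0.01,0.06,0],[0,0,0]],
    [24,[0,0.04,0],[0,0,0]],
    [24,[0,0,0],[0,0,0]],
    [24,[0,0,0],[0,0,0]],
    [24,[0,0,0],[0,0,0]]
  ]
}}

```text
time_s: 28.48
ee_pos: [483.7, 101.6, 88.2]
ee_rot: [180.0, -0.0, 172.7]
force: [0.5, -0.3, -0.0]
gripper_width: 23.9
gripper_force: 0.0
```

Call:
{"name": "move_arm", "arguments": {
  "motion": [
    [24,[-0.01,-0.14,0],[0,0,0]],
    [24,[0,0,0],[0,0,0]],
    [28,[0,0,0],[0,0,0]],
    [28,[0,0,0.4],[0,0,0]],
    [28,[0,0,0.8],[0,0,0]],
    [28,[0,0,1],[0,0,0]],
    [28,[0,0,1],[0,0,0]],
    [28,[-0.5,0,1],[0,0,0]],
    [28,[-1,0,0],[0,0,0]],
    [28,[-1,0,0],[0,0,0]],
    [28,[-1,0,0],[0,0,0]],
    [28,[-1,0,0],[0,0,0]],
    [28,[-1,0,0],[0,0,0]],
    [28,[0,0,0],[0,0,0]],
    [28,[0,0,0],[0,0,0]],
    [28,[0,0,0],[0,0,0]],
    [28,[0,0,0],[0,0,0]],
    [28,[0,0,0],[0,0,0]],
    [28,[0,0,0],[0,0,0]]
  ]
}}

```text
time_s: 30.07
ee_pos: [346.7, 98.0, 193.2]
ee_rot: [-180.0, -0.0, 172.7]
force: [0.5, 0.3, 0.1]
gripper_width: 28.1
gripper_force: 0.0
```

```bash
python3 - <<'E'
from h import *
tilt(6);b=tilt(8)
a=cv2.resize(cv2.imread("pics/scene0.png"),(512,384),interpolation=cv2.INTER_AREA);r=np.load("ref.npy").astype(np.uint8);o=np.load("now.npy").astype(np.uint8)
g=lambda q:cv2.cvtColor(q,cv2.COLOR_BGR2GRAY)
def ecc(A,B,box):
    x0,y0,x1,y1=box;w=np.eye(2,3,dtype=np.float32)
    cc,w=cv2.findTransformECC(g(A)[y0:y1,x0:x1],g(B)[y0:y1,x0:x1],w,cv2.MOTION_TRANSLATION,(3,200,1e-5));return w[:,2].round(2),round(cc,3)
P,T=(256,182,284,212),(216,146,243,170)
print("pan ref",*ecc(r,b,P),"tin s0",*ecc(a,b,T),"pan prev",*ecc(o,b,P),"tin prev",*ecc(o,b,T))
E
```

```text
shift px [0.4375 4.625 ] tilt -0.006 pred x 0.3 t 30.3667 [346.1  97.9 193.1]
shift px [0.4375 4.625 ] tilt -0.006 pred x 0.3 t 30.7667 [346.   98.  193.3]
pan ref [0.5  4.71] 0.987 tin s0 [-0.6  -4.93] 0.993 pan prev [ 0.05 -0.05] 0.999 tin prev [0.07 0.19] 0.993
```

```bash
python3 -c "
from workcell import *
print(job_done())"
```

```text
the job is handed in; nothing more can be done
None
```

The job is handed in: the 200 g weight stands upright on the pan and the poise is set. By camera measurement the beam rests level to within about 0.01 rad; I did not read the pointer against the middle stroke directly.

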